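# Mesh a drive gear into a follow-focus gearbox and keep it pressed home

### The arm

A 6-joint arm with a two-finger parallel gripper is mounted at the origin on the work surface. World frame = base frame: x ahead of the robot, y to its left, z up, the work surface at z = 0. Lengths are in m, angles in rad, forces in N, time in s.
With the tool pointing down it reaches from about 0.4 to 0.825 m from the base axis. Payload 7 kg.
Tool frame: the origin (TCP) lies at the centre of the arm's flange, where the gripper is bolted on; the fingertips stand 178 mm ahead of it and the grasp point (between the pads) lies 159 mm ahead of it; z points along the fingers, y is the direction in which the jaws open and shut (so a half turn about z gives the same grasp; the last joint's range is limited). The gripper opens to 88 mm and grips with 3 to 60 N. Pads are 19 mm wide; open, the fingers measure 130 mm over their backs; the gripper's body (78 mm by 193 mm) begins 47 mm behind the grasp point.
Start: joints at [-0.905, 0.359, 0.012, 0, -1.224, -0.288], TCP at [0.249, -0.627, 0.405] pointing down, gripper open.
Joint ranges: [-3.07, 3.07], [-1.43, 2.12], [-1.02, 1.25], [-3.03, 1.67], [-3.05, -0], [-3.03, 3.03]. Speed limits (rad/s): [2.39, 2.39, 3.01, 3.14, 3.14, 3.14].

### API

Orientations are given as [roll, pitch, yaw] about the fixed x, y, z axes, in that order (R = Rz(yaw) Ry(pitch) Rx(roll)).
In Python, from station import * gives the robot as it stands.
- The arm moves only by the tool send_rows, never from a script. Its argument "motion" is a list of rows, each an object with "offset": the shift along the tool's x, y, z in cm, a list of three; "turn": the turn about the tool's z in degrees. In form: [{"offset": [x, y, z], "turn": turn}, ...]. A call has 1 to 8 rows; each row is the pose to reach, as a shift and turn from the pose commanded when the call began, along the tool's axes at that moment; what a row does not reach only later rows make up. A row lasts 1/10 s, in which the tool goes at most 50 mm and 8.59 degrees, less where a joint would pass 70% of its speed; a pose out of reach is approached as far as the arm can. A call with a gripper value outside its range is refused whole. "hand" is the opening, from -1 (shut) to 1 (fully open), set as the call begins (left out, the last holds). The fingers move at their own pace and stop on an object; "squeeze" is the grip in N (left out, the last holds). Time passes only in rows, so rows that repeat a pose let the fingers close. It gives the time, the measured TCP pose, the force and the opening at its end, in the units of the state.
- get_state(): the state, without advancing time (a new reading comes with each control period).
- grab_frame(name): name is "scene" or "top" or "wrist"; returns a dict with "frame" (400x640x3 uint8, blue, green, red), "range_z" (400x640 float32, m along the optical axis (not along the pixel's ray), 0 where there is no reading), "vertical_fov" (degrees; the focal length in pixels is half the picture's height over the tangent of half this angle, whatever the lens; pixels are square), "cx", "cy" (the principal point, pixels), "k1" (the pictures are not rectified: a ray, as slopes to the right and down, at radius r is drawn at 1 + k1 r^2 times it, then the intrinsics apply), "cam_to_world" (4x4, takes a point from camera to world coordinates). Camera axes: x right, y up, looking along -z (the intrinsics and any distortion apply to the point x, -y, -z); pixel columns grow to the right and rows downward; lengths in m; the calibration is good to about 2 mm. A picture is of the moment at which its call begins.
- job_done(): hands the job in, once; it reports no verdict.
The state is a dict: "t": time; "q": joint angles; "qd": joint speeds; "joint_efforts": joint torques, N m; "eef_pos": TCP position; "ee_rot": TCP orientation; "force": force on the tool from outside, world axes, zero at the start; "moment": the same for the moment, N m; "width": finger opening in m.
Only numpy, scipy, OpenCV 4.12 (cv2) and the standard library are available. Lean on these libraries where they do the work, as an engineer would, in place of code of your own. Each camera call takes 0.05 s, during which the arm holds its last target. There are 200 camera calls.

### The job

Take the drive gear out of its sleeve by the grip, turn it until its pointer faces the index mark on the follow-focus gearbox so that the splines mesh, and slide the stem into the socket until the disc sits fully home on the cover plate. A spring plunger pushes it back out, so finish while still gripping the gear and pressing it fully home, and do not let go. Leave the battery, the lens adapter and the bubble level where they are.

Things in the scene. Friction and masses are not known exactly. Their poses are not given: they have to be found in the camera images.
- gear: Drive gear, about 0.16 kg, standing stem down, z up. Origin on its axis at the underside of the dark steel toothed disc (51 mm across, z 0 to 8 mm). A steel pointer, 5 mm wide, runs along +x to 31 mm radius (z 1 to 11 mm). Grip block above, splined stem below: see points grip and stem.
- grip (a point): Point on the gear axis to grip at, 30 mm above the gear's origin. Grey block 30 mm along gear x, 18 mm thick along gear y, from 8 to 38 mm above the origin; pinch its ribbed flat sides, which face +y and -y.
- stem (a point): Lower end of the stem, 24 mm below the gear's origin. Round pilot 12 mm across, its last 6 mm tapering to 5 mm. Three splines 6 mm wide, reaching 13 mm radius, at gear +x, +y and -y (none at -x), run from the disc down 14 mm, with rounded lower ends.
- pointer (a point): Outer tip of the gear's pointer, 31 mm from the gear axis along gear +x, 1 mm above the disc's underside.
- rest: Black plastic sleeve fixed upright to the counter, origin at its underside on the axis; 47 mm outside, 34 mm inside diameter, 34 mm tall. At the start the gear's disc lies on its rim with the stem hanging free inside; lift straight up.
- gearbox: Follow-focus gearbox fixed to the counter, a dark block 90 (x) by 80 (y) by 50 mm tall with a bright cover plate on top; origin at the centre of its underside, z up. A black focus hand wheel 46 mm across stands out on its +x side, reaching 70 mm from the centre, its top 49 mm above the counter.
- socket (a point): Centre of the socket mouth, level with the cover plate (50 mm above the counter), axes as the gearbox. T-shaped hole: 14 mm square centre and three slots 8 mm wide reaching 14 mm from the centre at +x, +y, -y. Gear x must lie along gearbox x: 1 mm play all round, 0.07 rad in turning. Home: gear origin at this point. Pilot in but splines not meshed: gear 14 mm proud.
- mark (a point): Inner end of the index mark, a black bar (9 mm long, 6 mm wide, 2 mm high) on the cover plate along gearbox +x, 34 to 43 mm from the socket centre. The meshed gear's pointer faces it with a 3 mm gap.
- plunger (a joint): Spring plunger in the bottom of the socket, m pushed down: 0 when free, its top 16 mm below the mouth; 0.008 with the gear fully home. Push needed: about 5 N when it starts to move, about 10 N at home; it lifts a released gear back out.
- battery: Bystander: grey camera battery block, 100 by 70 by 50 mm, lying loose; origin at the centre of its underside.
- adapter: Bystander: lens mount adapter, a ring 66 mm across and 22 mm high, loose; origin at the centre of its underside.
- level: Bystander: chrome bubble level, a puck 32 mm across and 12 mm high, loose; origin at the centre of its underside.
Not all that is in view belongs to the job. There is more than one size of the rest; the one meant has the size given above.

How it is judged:
On the way, in this order (a step that is already met when the one before it is completed fails the run):
1. the gear is lifted clear of its sleeve, its disc more than 15 mm above the rim (z of gear in the frame of rest above 0.049 m), for 0.1 s.
2. the splines are meshed: the disc is less than 11 mm above the cover plate, over the socket, pointer towards the mark (z of gear in the frame of socket below 0.011 m and horizontal distance between gear and socket below 0.003 m and horizontal distance between pointer and mark below 0.007 m), for 0.1 s.
At the end, for the whole second after the job is handed in: The gear sits in the socket with its disc within 2 mm of the cover plate, centred within 3 mm, upright within 0.09 rad, pointer within 6 mm of the mark (3 mm is nominal), the plunger pushed down more than 6 mm, and the fingers still on the gear (over 2 N) holding it there (z of gear in the frame of socket below 0.002 m and horizontal distance between gear and socket below 0.003 m and horizontal distance between pointer and mark below 0.006 m and angle between gear's own z axis and vertical below 0.09 rad and value of joint plunger above 0.006 m and contact force between the fingers and gear above 2 N); the arm keeps its last pose, push and grip.
It fails at once if the battery, the lens adapter or the bubble level is moved more than 20 mm (distance of any of battery, adapter, level from where it was at the start of the episode above 0.02 m).
It also fails if it takes over 38 s, if anything falls off the work surface, if the arm or the gripper's body presses on something with over 40 N, if the wrist force passes 120 N, or if a joint passes its speed limit or range.

## Working session

There is one attempt and no reset: what is moved stays moved. The work goes in short steps, Python scripts to look and compute and a tool call to move; the robot and the scene stay as the last step left them, time stands still between calls to the robot, and variables do not carry over. Pictures are saved under pics/ and viewed, about 8 in all and at most 12, crops included, and the job is handed in when it is done.

Besides the shell and the picture viewer there is one more tool, called by a JSON object that holds its "api" and its "payload", one argument or row to a line. send_rows: Moves the arm, as the interface text tells. Its arguments: {"type":"object","properties":{"motion":{"type":"array"},"hand":{"type":"number"},"squeeze":{"type":"number"}},"required":["motion"]}

```bash
ls; mkdir -p pics; cat > h.py <<'E'
import numpy as np, cv2
from station import *
def grab(n):
    d=grab_frame(n); np.save(f'{n}.npy',d,allow_pickle=True); return d
def load(n): return np.load(f'{n}.npy',allow_pickle=True).item()
def K(d):
    f=200/np.tan(np.radians(d['vertical_fov'])/2); return f
def rays(d,px):
    px=np.atleast_2d(np.float64(px)); f=K(d)
    s=(px-[d['cx'],d['cy']])/f; u=s.copy()
    for _ in range(20): u=s/(1+d['k1']*(u**2).sum(1,keepdims=True))
    return u
def plane(d,px,z):
    u=rays(d,px); M=d['cam_to_world']; v=np.c_[u[:,0],-u[:,1],-np.ones(len(u))]@M[:3,:3].T
    return M[:3,3]+v*((z-M[2,3])/v[:,2:])
def cloud(d):
    r,c=np.mgrid[0:400,0:640]; u=rays(d,np.c_[c.ravel(),r.ravel()]); z=d['range_z'].ravel()[:,None]
    P=np.c_[u[:,0],-u[:,1],-np.ones(len(u))]*z; M=d['cam_to_world']
    P=P@M[:3,:3].T+M[:3,3]; P[z[:,0]==0]=np.nan; return P.reshape(400,640,3)
def proj(d,p):
    M=d['cam_to_world']; q=(np.atleast_2d(p)-M[:3,3])@M[:3,:3]; u=np.c_[q[:,0],-q[:,1]]/-q[:,2:]
    return u*(1+d['k1']*(u**2).sum(1,keepdims=True))*K(d)+[d['cx'],d['cy']]
E
python3 - <<'E'
from h import *
print(get_state())
for n in ['scene','top','wrist']:
    d=grab(n); print(n,d['vertical_fov'],d['k1'],d['cx'],d['cy'],d['cam_to_world'].round(3).tolist())
cv2.imwrite('pics/a.png',cv2.resize(load('top')['frame'],(800,500)))
cv2.imwrite('pics/b.png',np.vstack([cv2.resize(load('scene')['frame'],(480,300)),cv2.resize(load('wrist')['frame'],(480,300))]))
E
```

```text
pics
{'t': 0.0, 'q': array([-9.04907409e-01,  3.59381126e-01,  1.10599918e-02, -3.44084823e-04,
       -1.22409991e+00, -2.88099957e-01]), 'qd': array([-0.00031306, -0.00085233, -0.00078722, -0.00185999, -0.00091204,
       -0.00102726]), 'joint_efforts': array([ 1.71690886e-04, -5.82726896e+01,  2.93071944e+01,  6.99730530e+00,
        7.13380767e-03, -1.41948622e-04]), 'eef_pos': array([ 0.24891012, -0.62721969,  0.40372775]), 'ee_rot': array([ 3.13994299e+00, -1.51544570e-04, -2.76392075e+00]), 'force': array([-0.05363578, -0.05941923, -0.20343729]), 'moment': array([-0.02803075, -0.01181187, -0.04052546]), 'width': 0.08782827903875769}
scene 50.683850580231194 -0.0010362580484218089 325.4707085061497 198.28127502423584 [[0.181, -0.65, 0.738, 1.096], [0.983, 0.105, -0.148, -0.035], [0.019, 0.752, 0.658, 0.563], [0.0, 0.0, 0.0, 1.0]]
top 55.24652415083183 -0.07261593027247842 315.58142691016224 201.84331568363524 [[0.074, 0.976, -0.207, 0.421], [-0.997, 0.072, -0.014, 0.074], [0.001, 0.207, 0.978, 0.786], [0.0, 0.0, 0.0, 1.0]]
wrist 71.41451253906621 -0.03755819774633827 318.1881754258421 199.20979916001758 [[-0.369, -0.889, -0.272, 0.174], [0.929, -0.352, -0.11, -0.657], [0.002, -0.294, 0.956, 0.383], [0.0, 0.0, 0.0, 1.0]]
```

View pics/a.png

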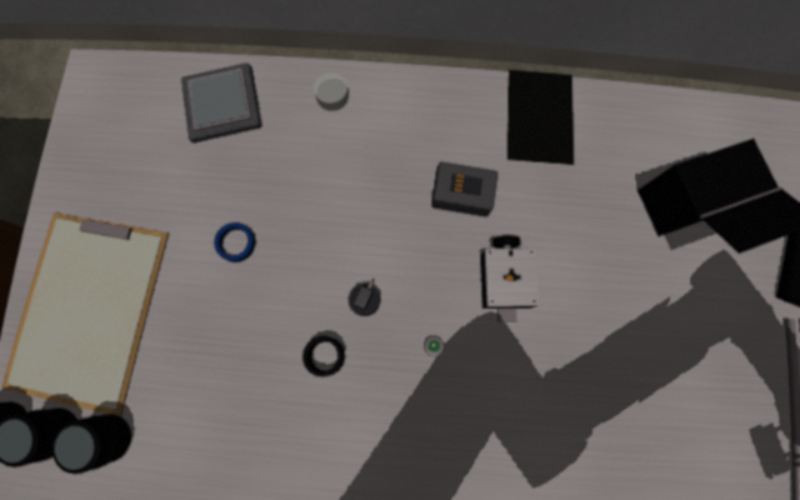

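View pics/b.png

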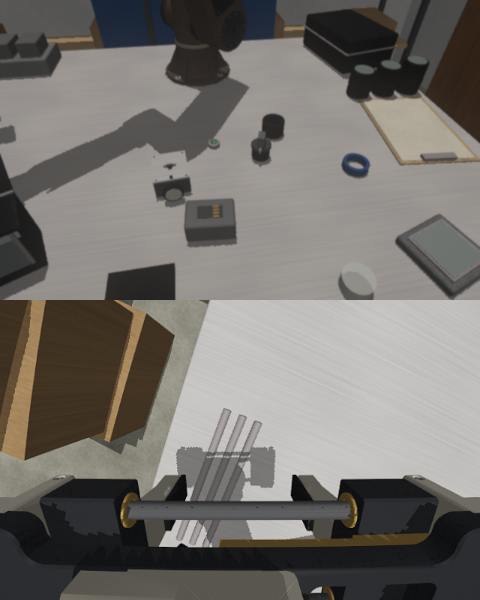

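The top view shows:
- gear on its sleeve at about (365,297)
- gearbox at (510,277), wheel upward
- level at (433,345)
- battery at (465,188)
- blue ring at (235,242)
- empty black sleeve at (323,354)

Next I'll measure with depth and enlarge the candidates.

```bash
python3 - <<'E'
from h import *
d=load('top'); f=d['frame']; P=cloud(d)
g=f[205:310,225:375]; x=f[175:265,370:450]
up=lambda a,w,h: np.clip(cv2.resize(a,(w,h),interpolation=cv2.INTER_CUBIC).astype(float)*2,0,255).astype(np.uint8)
a=up(g,640,448); b=up(x,400,450)[:448]
s=load('scene'); sp=lambda c:proj(s,c)[0]
cv2.imwrite('pics/c.png',cv2.resize(np.hstack([a,b]),(800,345)))
for n,(c,r) in dict(gear=(292,238),gb=(408,222),ring=(259,283),blue=(188,193),batt=(372,150),lev=(346,276)).items():
    print(n,P[r,c].round(4))
    w=P[r-30:r+30,c-30:c+30].reshape(-1,3); w=w[w[:,2]>0.006]
    print('  zmax',np.nanpercentile(w[:,2],[50,90,98]).round(4),'min',np.nanmin(w,0).round(3),'max',np.nanmax(w,0).round(3))
# gear layers
w=P[208:270,262:322].reshape(-1,3)
print(np.histogram(w[:,2],bins=np.arange(-.002,.09,.004)))
w=P[175:265,370:450].reshape(-1,3)
print(np.histogram(w[:,2],bins=np.arange(-.002,.06,.004)))
E
```

```text
gear [0.5001 0.1237 0.0704]
  zmax [0.0429 0.0723 0.0738] min [0.476 0.102 0.009] max [0.531 0.153 0.076]
gb [ 0.5526 -0.1016  0.0357]
  zmax [0.0491 0.0511 0.0521] min [ 0.496 -0.143  0.006] max [ 0.614 -0.057  0.055]
ring [0.4119 0.1871 0.002 ]
  zmax [0.0446 0.0467 0.0476] min [0.378 0.152 0.007] max [0.439 0.213 0.049]
blue [0.5864 0.3578 0.0006]
  zmax [0.0216 0.0235 0.0246] min [0.551 0.321 0.006] max [0.614 0.386 0.026]
batt [ 0.6922 -0.0213  0.0515]
  zmax [0.0492 0.0512 0.0523] min [ 0.66  -0.075  0.006] max [0.735 0.03  0.054]
lev [0.4386 0.0141 0.0146]
  zmax [0.0117 0.014  0.0148] min [ 0.423 -0.003  0.007] max [0.453 0.028 0.016]
(array([2710,  237,    1,    4,    2,    0,    0,    0,    0,   12,  175,
        179,    6,    5,    3,    5,    4,   16,  132,    8,    0,    0]), array([-0.002,  0.002,  0.006,  0.01 ,  0.014,  0.018,  0.022,  0.026,
        0.03 ,  0.034,  0.038,  0.042,  0.046,  0.05 ,  0.054,  0.058,
        0.062,  0.066,  0.07 ,  0.074,  0.078,  0.082,  0.086]))
(array([3908,  209,  161,   60,   30,   19,   31,   54,   86,   72,   46,
         75, 1165,  663,    1]), array([-0.002,  0.002,  0.006,  0.01 ,  0.014,  0.018,  0.022,  0.026,
        0.03 ,  0.034,  0.038,  0.042,  0.046,  0.05 ,  0.054,  0.058]))
```

View pics/c.png

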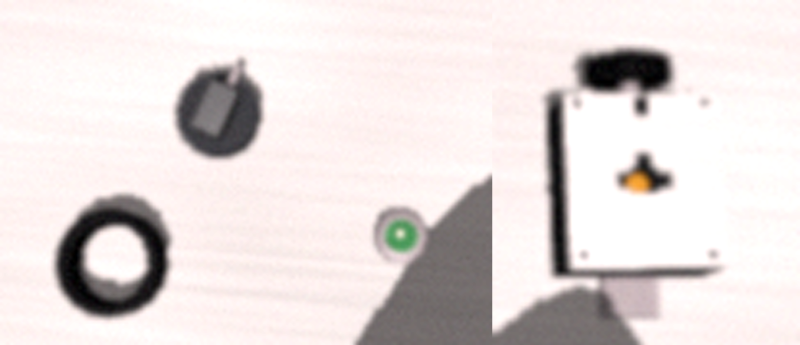

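The crop confirms the candidates:
- **Gear:** at (220,112), disc at 42 mm and block top at 72 mm, so its sleeve is 34 mm tall. This is the sleeve meant. The pointer goes up-right to (238,65).
- **Empty black ring:** at (112,262), 61 mm across and 47 mm tall, so a decoy.
- **Blue ring:** 22 mm high, the adapter.
- **Gearbox:** socket at (642,178), mark at (641,103).

```bash
python3 - <<'E'
from h import *
d=load('top'); f=d['frame'].astype(int); P=cloud(d)
sub=(slice(208,270),slice(262,322))
z=P[...,2]
m=np.zeros((400,640),np.uint8); m[sub]=((z[sub]>.066)).astype(np.uint8)
def rect(m,h):
    c=max(cv2.findContours(m,0,1)[0],key=cv2.contourArea)[:,0,:].astype(float)
    p=plane(d,c,h)[:,:2]; r=cv2.minAreaRect((p*1000).astype(np.float32)); return r,cv2.boxPoints(r)
print('block',rect(m,.072)); 
q=P[m>0]; print(q.mean(0))
m2=np.zeros_like(m); m2[sub]=((z[sub]>.034)).astype(np.uint8)
c=max(cv2.findContours(m2,0,1)[0],key=cv2.contourArea)[:,0,:].astype(float)
p=plane(d,c,.042)[:,:2]; cc=np.median(p,0); 
for _ in range(5):
    dist=np.linalg.norm(p-cc,axis=1); k=dist<.029
    A=np.c_[2*p[k],np.ones(k.sum())]; s=np.linalg.lstsq(A,(p[k]**2).sum(1),rcond=None)[0]; cc=s[:2]
print('disc',cc,np.sqrt(s[2]+cc@cc)); 
i=np.argmax(np.linalg.norm(p-cc,axis=1)); print('far',p[i]-cc,np.degrees(np.arctan2(*(p[i]-cc)[::-1])))
g=f.sum(2); pl=np.zeros_like(m); pl[180:265,370:450]=((np.abs(z-.05)<.008)&(g>200))[180:265,370:450]
pl=cv2.morphologyEx(pl,cv2.MORPH_OPEN,np.ones((3,3)))
r,b=rect(pl,.05); print('plate',r,b)
print(g[222,395:425])
# socket ctr orig px
s=plane(d,[[370+(642-492)*80/308., 175+178*90/345.],[370+(641-492)*80/308.,175+103*90/345.]],.05); print('socket,mark',s)
E
```

```text
block (((501.1151123046875, 127.64331817626953), (18.01668930053711, 29.931703567504883), 70.84912109375), array([[484.02225, 124.04316],
       [512.2975 , 114.22386],
       [518.208  , 131.24347],
       [489.93274, 141.06277]], dtype=float32))
[0.50106924 0.1275835  0.07180283]
disc [0.50158639 0.12768144] 0.02472441878129053
far [ 0.02973117 -0.00749417] -14.147511625723565
plate ((551.6016235351562, -99.82038879394531), (89.27296447753906, 80.39762115478516), 4.258143424987793) [[ 504.1036    -63.04681 ]
 [ 510.0731   -143.2225  ]
 [ 599.0996   -136.59396 ]
 [ 593.1301    -56.418274]]
[402 401 399 401 402 396 368 296 191 167 209 232 231 228 208 145  81  50
  66  84 148 241 337 387 392 394 396 390 394 393]
socket,mark [[ 0.55132619 -0.10009427  0.05      ]
 [ 0.59044815 -0.09864037  0.05      ]]
```

Coarse estimates are in: gear at (0.501, 0.128) with yaw about −19°, socket at (0.5515, −0.100) with yaw about 3–4°. I'll choose tool yaw ≈ −19°, so the wrist camera sits on the pointer side. Moving above the gear now.

{"api": "send_rows", "payload": {
  "motion": [
    {"offset": [-25.0,29.7,2.7],"turn": -68},
    {"offset": [-25.0,29.7,2.7],"turn": -68},
    {"offset": [-25.0,29.7,2.7],"turn": -68},
    {"offset": [-25.0,29.7,2.7],"turn": -68},
    {"offset": [-25.0,29.7,2.7],"turn": -68},
    {"offset": [-25.0,29.7,2.7],"turn": -68},
    {"offset": [-25.0,29.7,2.7],"turn": -68},
    {"offset": [-25.0,29.7,2.7],"turn": -68}
  ],
  "hand": 1
}}

```text
t: 0.95
eef_pos: [0.3718, -0.2569, 0.3776]
ee_rot: [-3.141, 0.0, -1.57]
force: [0.7, -0.5, -0.3]
width: 0.0871
```

```bash
cat >> h.py <<'E'
from scipy.spatial.transform import Rotation as Rot
def go(p,yaw):
    """print offset (cm) and turn (deg) to bring TCP to p, tool yaw (deg)"""
    s=get_state(); R=Rot.from_euler('xyz',s['ee_rot']).as_matrix()
    o=R.T@(np.array(p)-s['eef_pos'])*100; y=np.degrees(s['ee_rot'][2])
    t=-((yaw-y+180)%360-180)
    print('t',round(s['t'],2),'pos',s['eef_pos'].round(4),'rpy',np.degrees(s['ee_rot']).round(2),'q',s['q'].round(2),'F',s['force'].round(1),'w',round(s['width'],4)); print('offset',o.round(2),'turn',round(t,2))
E
python3 -c "
from h import *
go([.5013,.1276,.35],-19)"
```

```text
t 0.95 pos [ 0.3718 -0.2569  0.3776] rpy [-1.7997e+02  1.0000e-02 -8.9970e+01] q [-0.17  0.   -0.5  -0.   -1.07  0.17] F [ 0.7 -0.5 -0.3] w 0.0871
offset [-38.44 -12.97   2.78] turn -70.97
```

{"api": "send_rows", "payload": {
  "motion": [
    {"offset": [-38.4,-13.0,2.8],"turn": -71},
    {"offset": [-38.4,-13.0,2.8],"turn": -71},
    {"offset": [-38.4,-13.0,2.8],"turn": -71},
    {"offset": [-38.4,-13.0,2.8],"turn": -71},
    {"offset": [-38.4,-13.0,2.8],"turn": -71},
    {"offset": [-38.4,-13.0,2.8],"turn": -71},
    {"offset": [-38.4,-13.0,2.8],"turn": -71},
    {"offset": [-38.4,-13.0,2.8],"turn": -71}
  ]
}}

```text
t: 1.75
eef_pos: [0.5021, 0.1202, 0.3501]
ee_rot: [-3.141, -0.0, -0.37]
force: [1.9, -0.3, 0.8]
width: 0.0876
```

{"api": "send_rows", "payload": {
  "motion": [
    {"offset": [0,0,0],"turn": -3},
    {"offset": [0,0,0],"turn": -3}
  ]
}}

```text
t: 1.95
eef_pos: [0.5021, 0.1193, 0.3494]
ee_rot: [3.14, 0.001, -0.322]
force: [0.1, -0.9, -0.8]
width: 0.0875
```

```bash
python3 - <<'E'
from h import *
go([.5013,.1276,.30],-19)
d=grab('wrist'); cv2.imwrite('pics/d.png',d['frame'])
P=cloud(d); z=P[...,2]
m=((z>.066)&(z<.078)&(np.hypot(P[...,0]-.5013,P[...,1]-.1276)<.03)).astype(np.uint8)
q=P[m>0]; print(len(q),q.mean(0) if len(q) else '')
if len(q):
    c=max(cv2.findContours(m,0,1)[0],key=cv2.contourArea)[:,0,:]
    r=cv2.minAreaRect((plane(d,c,.072)[:,:2]*1000).astype(np.float32)); print(r,cv2.boxPoints(r))
E
```

```text
t 1.95 pos [0.5021 0.1193 0.3494] rpy [ 1.7993e+02  6.0000e-02 -1.8440e+01] q [ 0.61  0.14 -0.41 -0.   -1.02  0.63] F [ 0.1 -0.9 -0.8] w 0.0875
offset [-0.33 -0.76  4.94] turn 0.56
555 [0.50108959 0.12628733 0.07074377]
((501.3701171875, 126.42771911621094), (17.661605834960938, 30.459726333618164), 71.54704284667969) [[484.12814  122.87161 ]
 [513.0217   113.230316]
 [518.61206  129.98383 ]
 [489.7185   139.62512 ]]
```

View pics/d.png

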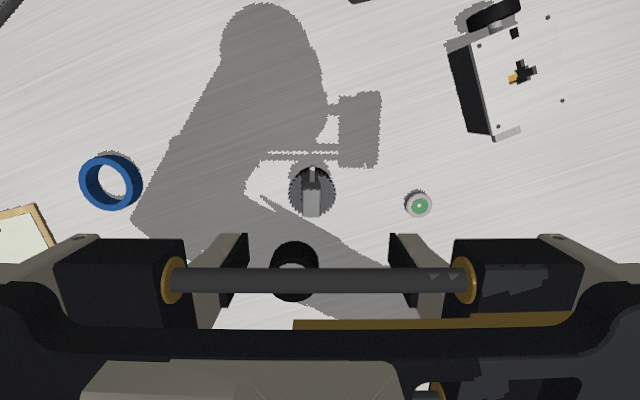

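The gear is at (312,185), pointer straight up in the image, so the tool yaw (−18.4°) already matches. The gearbox is at (510,75). Descending to TCP z = 0.225.

{"api": "send_rows", "payload": {
  "motion": [
    {"offset": [-0.3,-0.7,5.0],"turn": 0},
    {"offset": [-0.3,-0.7,9.0],"turn": 0},
    {"offset": [-0.3,-0.7,11.5],"turn": 0},
    {"offset": [-0.3,-0.7,12.4],"turn": 0},
    {"offset": [-0.3,-0.7,12.4],"turn": 0},
    {"offset": [-0.3,-0.7,12.4],"turn": 0}
  ]
}}

```text
t: 2.6
eef_pos: [0.502, 0.1255, 0.2274]
ee_rot: [-3.14, -0.001, -0.326]
force: [-0.5, 0.3, -0.5]
width: 0.0875
```

{"api": "send_rows", "payload": {
  "motion": [
    {"offset": [0,0,0],"turn": 0},
    {"offset": [0,0,0],"turn": 0},
    {"offset": [0,0,0],"turn": 0},
    {"offset": [0,0,0],"turn": 0},
    {"offset": [0,0,0],"turn": 0},
    {"offset": [0,0,0],"turn": 0}
  ],
  "hand": -1,
  "squeeze": 40
}}

```text
t: 3.2
eef_pos: [0.5015, 0.1257, 0.2262]
ee_rot: [-3.142, -0.0, -0.325]
force: [0.0, -0.4, -0.8]
width: 0.045
```

```bash
python3 -c "
from h import *
go([.5013,.1266,.34],-19)
cv2.imwrite('pics/e.png',grab('wrist')['frame'][100:400,100:540])"
```

```text
t 3.2 pos [0.5015 0.1257 0.2262] rpy [-180.     -0.    -18.59] q [ 0.63  0.29 -0.56  0.   -0.72  0.62] F [ 0.  -0.4 -0.8] w 0.045
offset [ -0.04  -0.08 -11.38] turn 0.41
```

View pics/e.png

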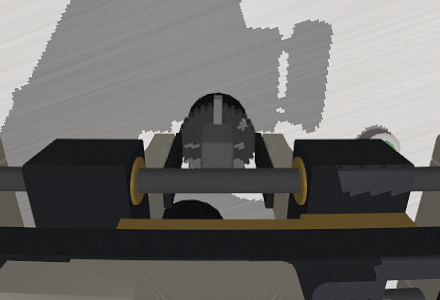

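The fingers are still closing around the block at (215,145), and the pointer at (218,105) is clear. I'll let them finish.

{"api": "send_rows", "payload": {
  "motion": [
    {"offset": [0,0,0],"turn": 0},
    {"offset": [0,0,0],"turn": 0},
    {"offset": [0,0,0],"turn": 0},
    {"offset": [0,0,0],"turn": 0},
    {"offset": [0,0,0],"turn": 0},
    {"offset": [0,0,0],"turn": 0},
    {"offset": [0,0,0],"turn": 0}
  ]
}}

```text
t: 3.95
eef_pos: [0.5015, 0.1257, 0.2261]
ee_rot: [3.142, 0.0, -0.325]
force: [0.4, 0.4, -0.9]
width: 0.0179
```

{"api": "send_rows", "payload": {
  "motion": [
    {"offset": [0,0,-1.0],"turn": 0},
    {"offset": [0,0,-3.0],"turn": 0},
    {"offset": [0,0,-6.0],"turn": 0},
    {"offset": [0,0,-9.0],"turn": 0},
    {"offset": [0,0,-9.0],"turn": 0},
    {"offset": [0,0,-9.0],"turn": 0}
  ]
}}

```text
t: 4.55
eef_pos: [0.5013, 0.1256, 0.3171]
ee_rot: [-3.14, -0.001, -0.325]
force: [-1.3, 0.1, -2.0]
width: 0.0174
```

```bash
python3 -c "
from h import *
go([.5515,-.0999,.32],4.2)"
```

```text
t 4.55 pos [0.5013 0.1256 0.3171] rpy [-1.799e+02 -5.000e-02 -1.861e+01] q [ 0.63  0.18 -0.46 -0.   -0.94  0.62] F [-1.3  0.1 -2. ] w 0.0174
offset [11.96 19.77 -0.31] turn -22.81
```

Gripped and lifted (width 17.4 mm, weight felt). Next I go to a viewpoint short of the socket, so the wrist camera sees the socket and the held gear together.

```bash
python3 -c "
from h import *
go([.477,-.105,.317],4.2)"
```

```text
t 4.55 pos [0.5013 0.1256 0.3171] rpy [-1.799e+02 -5.000e-02 -1.861e+01] q [ 0.63  0.18 -0.46 -0.   -0.94  0.62] F [-1.3  0.1 -2. ] w 0.0174
offset [ 5.060e+00  2.263e+01 -2.000e-02] turn -22.81
```

{"api": "send_rows", "payload": {
  "motion": [
    {"offset": [1.0,4.0,0],"turn": -4},
    {"offset": [2.0,8.0,0],"turn": -10},
    {"offset": [3.0,12.5,0],"turn": -16},
    {"offset": [4.0,17.0,0],"turn": -22.8},
    {"offset": [4.8,20.5,0],"turn": -22.8},
    {"offset": [5.06,22.6,0],"turn": -22.8},
    {"offset": [5.06,22.6,0],"turn": -22.8},
    {"offset": [5.06,22.6,0],"turn": -22.8}
  ]
}}

```text
t: 5.35
eef_pos: [0.4768, -0.1052, 0.3152]
ee_rot: [-3.142, 0.002, 0.072]
force: [0.3, -0.0, -2.1]
width: 0.0174
```

{"api": "send_rows", "payload": {
  "motion": [
    {"offset": [0,0,0],"turn": 0},
    {"offset": [0,0,0],"turn": 0}
  ]
}}

```text
t: 5.55
eef_pos: [0.4775, -0.104, 0.3158]
ee_rot: [-3.142, 0.0, 0.074]
force: [0.6, -0.8, -1.5]
width: 0.018
```

```bash
python3 - <<'E'
from h import *
go([.477,-.105,.317],4.2)
d=grab('wrist'); cv2.imwrite('pics/f.png',d['frame'][0:300]); grab('top'); grab('scene')
E
```

```text
t 5.55 pos [ 0.4775 -0.104   0.3158] rpy [-1.80e+02  3.00e-02  4.26e+00] q [ 0.19  0.13 -0.51 -0.   -0.92  1.46] F [ 0.6 -0.8 -1.5] w 0.018
offset [-0.05  0.1  -0.12] turn 0.06
```

View pics/f.png

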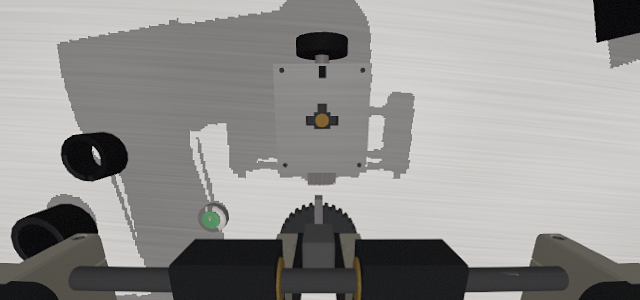

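The T-socket is at (322,121), the mark at (322,71), and the held gear's pointer at (319,208), nearly in line. Measuring both in this one picture.

```bash
python3 - <<'E'
from h import *
d=load('wrist'); f=d['frame']; P=cloud(d); g=cv2.cvtColor(f,cv2.COLOR_BGR2GRAY); hsv=cv2.cvtColor(f,cv2.COLOR_BGR2HSV)
print('plate z',np.nanmedian(P[130:160,290:350,2]), 'g plate',np.median(g[130:160,290:350]))
S=8
def sub(r0,r1,c0,c1,z,thr=None,mask=None):
    a=cv2.resize(g[r0:r1,c0:c1],None,fx=S,fy=S,interpolation=cv2.INTER_CUBIC)
    sat=cv2.resize(hsv[r0:r1,c0:c1,1],None,fx=S,fy=S,interpolation=cv2.INTER_CUBIC)
    m=((a<thr)|(sat>90)).astype(np.uint8)
    c=max(cv2.findContours(m,0,cv2.CHAIN_APPROX_NONE)[0],key=cv2.contourArea)[:,0,:]
    px=(c+.5)/S-.5+[c0,r0]; p=plane(d,px,z)[:,:2]
    r=cv2.minAreaRect((p*1000).astype(np.float32)); return p,r,cv2.boxPoints(r)
pl=np.median(g[130:160,290:350])
p,r,b=sub(95,140,295,350,.05,pl*.65); print('hole',r,'\n',b)
p2,r2,b2=sub(63,82,310,335,.052,pl*.65); print('mark',r2,'\n',b2)
a=cv2.imread('pics/f.png')
# plate mask using depth + neutral
x=np.abs(P[...,2]-.05)<.006
# pointer / gear depth
for v in range(196,262,6): print(v,P[v,[300,312,317,319,321,326,340]].round(4)[:,2],g[v,[312,317,319,321,326]])
E
```

```text
plate z 0.04900098278204962 g plate 135.0
hole ((554.8555297851562, -101.17628479003906), (20.488588333129883, 27.558521270751953), 4.283440113067627) 
 [[ 543.61066   -88.20067 ]
 [ 545.669    -115.682205]
 [ 566.1004   -114.1519  ]
 [ 564.04205   -86.670364]]
mark ((589.4163818359375, -98.71556091308594), (9.095619201660156, 5.916439056396484), 4.284900188446045) 
 [[ 584.6603   -96.1054 ]
 [ 585.1023  -102.0053 ]
 [ 594.1725  -101.32572]
 [ 593.73047  -95.42582]]
196 [-0.0008 -0.0013  0.1272  0.126   0.1275 -0.0008 -0.0006] [207  76  74  69 205]
202 [-0.0018 -0.0013  0.1335  0.1334  0.1333 -0.0014 -0.0004] [179 106 106  98 173]
208 [-0.0012  0.1306  0.1331  0.1344  0.1344  0.1311  0.1244] [ 45 106 105 105  48]
214 [0.1304 0.1307 0.1346 0.1341 0.1337 0.1311 0.1308] [ 48 106 106 106  47]
220 [0.1309 0.1313 0.1342 0.1332 0.1333 0.1317 0.1311] [ 48 106 105 105  46]
226 [0.1306 0.1371 0.138  0.1382 0.1383 0.1373 0.1317] [56 55 56 57 55]
232 [0.1314 0.1458 0.1465 0.1458 0.146  0.1463 0.131 ] [56 57 57 56 55]
238 [0.1445 0.1537 0.1546 0.155  0.1541 0.1556 0.1456] [57 55 57 54 56]
244 [0.1527 0.1597 0.1609 0.1595 0.161  0.161  0.1521] [73 73 72 73 74]
250 [0.1601 0.161  0.1601 0.16   0.1609 0.1609 0.1598] [75 74 73 76 75]
256 [0.166  0.1595 0.161  0.1612 0.1607 0.1608 0.1667] [75 74 75 74 73]
```

```bash
python3 - <<'E'
from h import *
d=load('wrist'); f=d['frame']; P=cloud(d); g=cv2.cvtColor(f,cv2.COLOR_BGR2GRAY).astype(float)
s=get_state(); z0=.123
L=[]
for v in range(203,223):
    r=g[v,308:331]; k=np.interp(np.arange(308,330,.1),np.arange(308,331),r)
    if v>=208: m=np.where(k>76)[0]
    else: m=np.where(k<145)[0]
    if v<208: continue
    L.append([308+m.min()*.1,308+m.max()*.1,v])
L=np.array(L); a=plane(d,L[:,[0,2]],z0+.011); b=plane(d,L[:,[1,2]],z0+.011); c=(a+b)/2
print('width',np.linalg.norm((a-b)[:,:2],axis=1).mean()); fit=np.polyfit(c[:,0],c[:,1],1); print('ptr yaw',np.degrees(np.arctan(fit[0])))
print('col 319 rows 194-206',g[194:206,319])
tip=plane(d,[[319,199.5]],z0+.011)[0]; print('tip',tip)
# disc outline: dark teeth, fit circle r 25.5 at z top
m=(np.abs(P[...,2]-(z0+.008))<.004)&(g<60); ys,xs=np.nonzero(m); k=(ys<242)&(ys>195)
cs=cv2.findContours((m&(np.arange(400)[:,None]<240)).astype(np.uint8),0,1)[0]; cc=np.vstack(cs)[:,0,:]
w=plane(d,cc,z0+.008)[:,:2]
from scipy.optimize import least_squares
c0=s['eef_pos'][:2]
k=np.linalg.norm(w-c0,axis=1)>.021
w=w[k]
r=least_squares(lambda q:np.linalg.norm(w-q,axis=1)-.0252,c0,loss='soft_l1',f_scale=.0005); print('disc ctr',r.x,len(w),np.std(r.fun))
u=np.array([np.cos(np.radians(4.28)),np.sin(np.radians(4.28))])
print('from tip',tip[:2]-.031*u)
print('ptr line offset at tcp', np.polyval(fit,c0[0]), 'tcp',s['eef_pos'], 'yaw',np.degrees(s['ee_rot'][2]))
# block front top edge & left/right edges
for v in range(243,266,3): print(v,''.join(f'{int(x):4d}' for x in g[v,294:344:2]))
E
```

```text
width 0.005108412710955871
ptr yaw 4.890045827528624
col 319 rows 194-206 [197. 103.  74.  78.  81.  95. 107. 104. 106. 106. 104. 105.]
tip [ 0.50686266 -0.10235987  0.134     ]
disc ctr [ 0.47630396 -0.10411413] 135 0.0010819282299362706
from tip [ 0.47594911 -0.10467342]
ptr line offset at tcp -0.10424417899785568 tcp [ 0.47748255 -0.10405968  0.31605215] yaw 4.264988629148618
243   96  73  16  19  47  68  70  69  69  70  68  69  68  71  68  72  70  69  70  68  54  18  20  51  96
246   87  29  19  16  54  72  73  75  74  74  73  75  75  74  75  73  74  74  74  72  61  20  19  30  89
249   88  10  18  16  53  72  74  73  73  75  73  74  74  74  75  75  76  75  75  72  61  17  19  15  77
252   88  14  19  17  49  73  74  75  73  74  75  76  76  73  73  75  75  74  74  73  59  21  20  20  63
255   70  18  20  12  47  72  72  74  75  74  74  74  75  74  75  73  74  74  73  70  58  17  16  17  43
258   27  19  20  13  45  71  74  73  76  75  75  73  74  73  74  74  74  74  74  70  57  19  22  20  22
261   15  20  20  21  40  71  74  74  73  74  73  75  73  73  75  73  75  73  75  70  57  13  16  22  13
264   18  18  18  13  40  71  75  75  76  72  74  75  74  73  74  75  74  73  74  72  54  19  19  19  17
```

Socket ≈ (0.5512, −0.1015), yaw 4.28°. Gear centre in hand ≈ (0.4762, −0.1044), yaw 4.3–4.9°, hanging 193 mm below the TCP. Moving over the socket, stem about 8 mm above the plate.

```bash
python3 -c "
from h import *
go([.5525,-.1012,.275],4.28)"
```

```text
t 5.7 pos [ 0.4775 -0.1041  0.3161] rpy [-180.      0.      4.26] q [ 0.19  0.13 -0.51 -0.   -0.92  1.46] F [ 0.2 -0.5 -2.3] w 0.0175
offset [7.5  0.27 4.1 ] turn -0.02
```

{"api": "send_rows", "payload": {
  "motion": [
    {"offset": [3,0.1,0],"turn": 0},
    {"offset": [6,0.27,0],"turn": 0},
    {"offset": [7.5,0.27,1.0],"turn": 0},
    {"offset": [7.5,0.27,3.0],"turn": 0},
    {"offset": [7.5,0.27,4.1],"turn": 0},
    {"offset": [7.5,0.27,4.1],"turn": 0},
    {"offset": [7.5,0.27,4.1],"turn": 0}
  ]
}}

```text
t: 6.4
eef_pos: [0.5523, -0.1017, 0.2754]
ee_rot: [3.141, 0.0, 0.074]
force: [-1.0, -0.4, -1.7]
width: 0.0179
```

{"api": "send_rows", "payload": {
  "motion": [
    {"offset": [0,0,0],"turn": 0},
    {"offset": [0,0,0],"turn": 0}
  ]
}}

```text
t: 6.6
eef_pos: [0.5525, -0.1018, 0.2761]
ee_rot: [-3.142, -0.002, 0.073]
force: [0.1, -0.1, -2.1]
width: 0.0181
```

```bash
python3 - <<'E'
from h import *
go([.5525,-.1012,.275],4.28)
d=grab('wrist'); s=grab('scene')
c=proj(s,[[.551,-.1015,.07]])[0].astype(int); print(c)
a=cv2.resize(d['frame'][100:300,200:440],(480,400)); b=cv2.resize(s['frame'][c[1]-40:c[1]+40,c[0]-32:c[0]+32],(320,400),interpolation=cv2.INTER_CUBIC)
cv2.imwrite('pics/g.png',np.hstack([a,b]))
E
```

```text
t 6.6 pos [ 0.5525 -0.1018  0.2761] rpy [-1.80e+02 -1.00e-01  4.21e+00] q [ 0.17  0.29 -0.41  0.   -0.87  1.48] F [ 0.1 -0.1 -2.1] w 0.0181
offset [ 0.01 -0.06  0.11] turn -0.07
[223 211]
```

View pics/g.png

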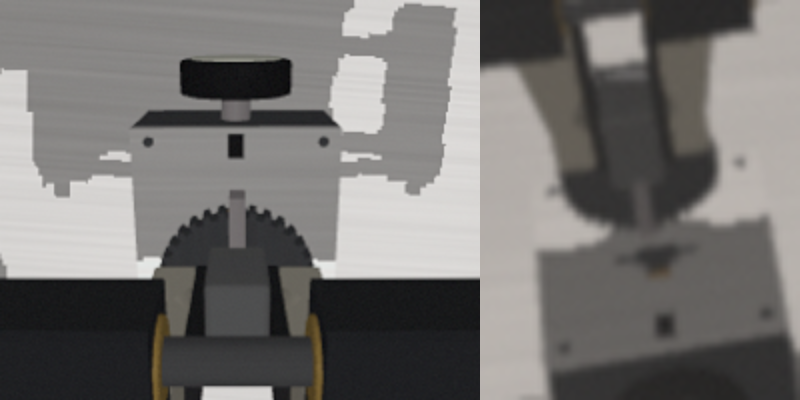

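The wrist view shows the pointer (237,220) in line with the mark (236,146). The scene view shows the stem side above the plate. Checking numerically.

```bash
cat > m.py <<'E'
from h import *
def check(d,tz,rowsP,mk):
    g=cv2.cvtColor(d['frame'],cv2.COLOR_BGR2GRAY); z0=tz-.193; S=8
    r0,r1,c0,c1=mk; a=cv2.resize(g[r0:r1,c0:c1],None,fx=S,fy=S,interpolation=cv2.INTER_CUBIC)
    c=max(cv2.findContours((a<90).astype(np.uint8),0,cv2.CHAIN_APPROX_NONE)[0],key=cv2.contourArea)[:,0,:]
    p=plane(d,(c+.5)/S-.5+[c0,r0],.052)[:,:2]; r=cv2.minAreaRect((p*1000).astype(np.float32)); print('mark',r)
    L=[]
    for v in range(*rowsP):
        x=np.arange(308,330,.1); k=np.interp(x,np.arange(308,331),g[v,308:331]); m=np.where(k>78)[0]; L.append([x[m.min()],x[m.max()],v])
    L=np.array(L); pa=plane(d,L[:,[0,2]],z0+.011); pb=plane(d,L[:,[1,2]],z0+.011); c=((pa+pb)/2)[:,:2]
    print('w',np.linalg.norm((pa-pb)[:,:2],axis=1).round(4)); fit=np.polyfit(c[:,0],c[:,1],1); print('ptr yaw',np.degrees(np.arctan(fit[0])))
    th=np.radians(4.28); u=np.array([np.cos(th),np.sin(th)]); n=np.array([-u[1],u[0]])
    mc=np.array(r[0])/1000
    print('lateral ptr-mark mm',((c-mc)@n*1000).round(2)); 
    print('col',g[rowsP[0]-16:rowsP[0]+4,319]); 
    return lambda row: print('tip-mark along mm (nominal -7.5)',(plane(d,[[319,row]],z0+.011)[0,:2]-mc)@u*1000)
if __name__=='__main__':
    d=load('wrist'); f=check(d,.2758,(208,222),(164,182,308,328))
    for r in (195.5,197,198.5,200): f(r)
E
python3 m.py
```

```text
mark ((590.0513916015625, -98.54148864746094), (9.165915489196777, 5.821964263916016), 4.399717807769775)
w [0.005  0.0052 0.0053 0.0052 0.0052 0.0052 0.0052 0.0052 0.0053 0.0052
 0.0051 0.0051 0.0052 0.0052]
ptr yaw 4.735989110848138
lateral ptr-mark mm [-0.55 -0.55 -0.55 -0.52 -0.52 -0.52 -0.52 -0.52 -0.55 -0.54 -0.61 -0.57
 -0.57 -0.63]
col [141 142 134  93  81  83  85  97 112 111 111 111 110 112 110 111 110 110
 110 111]
tip-mark along mm (nominal -7.5) -5.50910639922188
tip-mark along mm (nominal -7.5) -6.454510506167019
tip-mark along mm (nominal -7.5) -7.403013456924797
tip-mark along mm (nominal -7.5) -8.354636754800788
```

Lateral error is 0.55 mm, along error about 0.2 mm, yaw about 0.45°. I'll correct those and lower the pilot in up to the point where the splines engage.

{"api": "send_rows", "payload": {
  "motion": [
    {"offset": [0.02,-0.06,0],"turn": 0.4},
    {"offset": [0.02,-0.06,0.4],"turn": 0.4},
    {"offset": [0.02,-0.06,0.8],"turn": 0.4},
    {"offset": [0.02,-0.06,1.2],"turn": 0.4},
    {"offset": [0.02,-0.06,1.5],"turn": 0.4},
    {"offset": [0.02,-0.06,1.7],"turn": 0.4},
    {"offset": [0.02,-0.06,1.7],"turn": 0.4}
  ],
  "squeeze": 55
}}

```text
t: 7.4
eef_pos: [0.5524, -0.1013, 0.2576]
ee_rot: [3.142, 0.001, 0.066]
force: [0.1, -0.1, -1.2]
width: 0.0173
```

{"api": "send_rows", "payload": {
  "motion": [
    {"offset": [0,0,0.2],"turn": 0},
    {"offset": [0,0,0.4],"turn": 0},
    {"offset": [0,0,0.6],"turn": 0},
    {"offset": [0,0,0.6],"turn": 0}
  ]
}}

```text
t: 7.8
eef_pos: [0.5524, -0.1013, 0.2518]
ee_rot: [-3.142, 0.001, 0.066]
force: [0.1, -0.2, -1.8]
width: 0.0177
```

```bash
python3 - <<'E'
from h import *
go([.5525,-.1012,.243],4.1)
s=get_state(); print(s['force'],s['moment'])
E
```

```text
t 7.8 pos [ 0.5524 -0.1013  0.2518] rpy [-1.8e+02  3.0e-02  3.8e+00] q [ 0.17  0.32 -0.43 -0.   -0.82  1.47] F [ 0.1 -0.2 -1.8] w 0.0177
offset [ 0.01 -0.01  0.88] turn -0.3
[ 0.10534122 -0.19582927 -1.78849818] [-0.17987583  0.15031999 -0.00125861]
```

There's no contact force at about 9 mm above the plate, so the splines have meshed freely. Pressing home in small steps.

{"api": "send_rows", "payload": {
  "motion": [
    {"offset": [0,0,0.2],"turn": 0},
    {"offset": [0,0,0.4],"turn": 0},
    {"offset": [0,0,0.6],"turn": 0},
    {"offset": [0,0,0.75],"turn": 0},
    {"offset": [0,0,0.85],"turn": 0},
    {"offset": [0,0,0.85],"turn": 0}
  ]
}}

```text
t: 8.4
eef_pos: [0.5527, -0.1013, 0.244]
ee_rot: [3.141, -0.001, 0.067]
force: [-1.2, 0.2, 6.2]
width: 0.0178
```

```bash
python3 - <<'E'
from h import *
go([.5525,-.1012,.243],4.1)
s=get_state(); print(s['force'],s['moment'])
E
```

```text
t 8.4 pos [ 0.5527 -0.1013  0.244 ] rpy [ 1.7999e+02 -4.0000e-02  3.8200e+00] q [ 0.17  0.33 -0.44  0.   -0.8   1.47] F [-1.2  0.2  6.2] w 0.0178
offset [-0.02 -0.01  0.1 ] turn -0.28
[-1.21212028  0.21069835  6.2360566 ] [ 0.14998555  0.84294252 -0.04075382]
```

{"api": "send_rows", "payload": {
  "motion": [
    {"offset": [0,0,0.08],"turn": 0},
    {"offset": [0,0,0.16],"turn": 0},
    {"offset": [0,0,0.2],"turn": 0},
    {"offset": [0,0,0.2],"turn": 0}
  ]
}}

```text
t: 8.8
eef_pos: [0.5527, -0.1013, 0.2423]
ee_rot: [3.141, -0.001, 0.067]
force: [-2.3, 0.4, 7.9]
width: 0.0175
```

{"api": "send_rows", "payload": {
  "motion": [
    {"offset": [0,0,0.05],"turn": 0},
    {"offset": [0,0,0.1],"turn": 0},
    {"offset": [0,0,0.1],"turn": 0},
    {"offset": [0,0,0.1],"turn": 0}
  ]
}}

```text
t: 9.2
eef_pos: [0.5527, -0.1013, 0.242]
ee_rot: [3.141, -0.001, 0.067]
force: [-5.1, 2.6, 14.3]
width: 0.0177
```

```bash
python3 - <<'E'
from h import *
go([.5525,-.1012,.243],4.1)
s=get_state(); print(s['force'],s['moment'])
E
```

```text
t 9.2 pos [ 0.5527 -0.1013  0.242 ] rpy [ 1.7998e+02 -7.0000e-02  3.8400e+00] q [ 0.17  0.33 -0.44  0.   -0.79  1.47] F [-5.1  2.6 14.3] w 0.0177
offset [-0.02 -0.01 -0.1 ] turn -0.26
[-5.12633029  2.55792497 14.28499778] [0.55271217 1.94441504 0.00972785]
```

The hard stop is felt: the force rose while the TCP stopped moving. Checking visually that the disc is on the plate and the pointer is at the mark.

```bash
python3 - <<'E'
from h import *
d=grab('wrist'); s=grab('scene'); P=cloud(d)
c=proj(s,[[.551,-.1015,.06]])[0].astype(int)
a=cv2.resize(d['frame'][100:300,200:440],(480,400)); b=cv2.resize(s['frame'][c[1]-40:c[1]+40,c[0]-32:c[0]+32],(320,400),interpolation=cv2.INTER_CUBIC)
cv2.imwrite('pics/i.png',np.hstack([a,b]))
for v in range(180,256,6): print(v,P[v,[290,300,312,319,326,340,350]].round(4)[:,2])
E
```

```text
180 [0.0495 0.0488 0.0489 0.0514 0.0486 0.049  0.0495]
186 [0.0483 0.0478 0.0499 0.052  0.0494 0.0492 0.0492]
192 [0.048  0.0488 0.0484 0.0484 0.0501    nan 0.0504]
198 [0.0493 0.0493 0.0483 0.0567 0.0493 0.0483 0.05  ]
204 [0.0497 0.0494 0.0509 0.0599 0.0514 0.0487 0.0491]
210 [0.0494 0.0495 0.0571 0.0601 0.0566 0.0538 0.0497]
216 [0.0569 0.0579 0.0571 0.0597 0.0574 0.0574 0.0481]
222 [0.0582 0.0561 0.0569 0.06   0.0565 0.0562 0.0567]
228 [0.0568 0.0571 0.0669 0.0665 0.0672 0.0556 0.0572]
234 [0.0681 0.0633 0.0761 0.0757 0.0762 0.0683 0.0683]
240 [0.0769 0.0734 0.0836 0.0825 0.0837 0.0727 0.0765]
246 [0.0845 0.0819 0.0876 0.0872 0.0875 0.0809 0.0835]
252 [0.0852 0.0882 0.0869 0.0873 0.0873 0.0877 0.0906]
```

View pics/i.png

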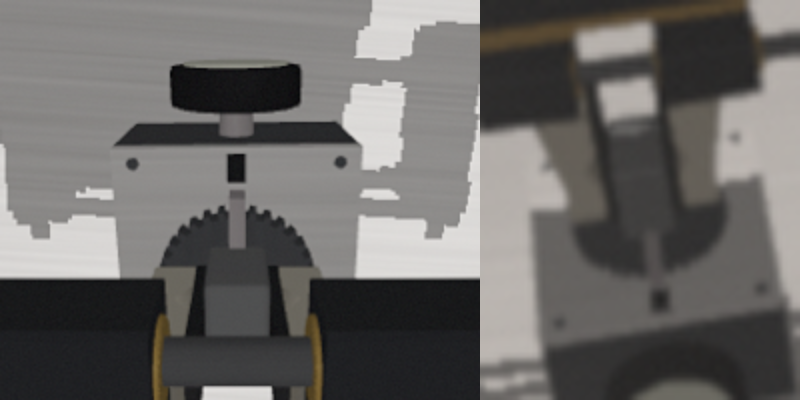

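Home. The disc top is 8 mm above the plate (0.057 against 0.049), and the pointer (237,215) faces the mark (236,168) in both views. I'll add a slight extra push, confirm it stays steady, then hand in.

{"api": "send_rows", "payload": {
  "motion": [
    {"offset": [0,0,0.03],"turn": 0},
    {"offset": [0,0,0.03],"turn": 0},
    {"offset": [0,0,0.03],"turn": 0},
    {"offset": [0,0,0.03],"turn": 0},
    {"offset": [0,0,0.03],"turn": 0}
  ]
}}

```text
t: 9.8
eef_pos: [0.5527, -0.1012, 0.242]
ee_rot: [3.141, -0.001, 0.067]
force: [-6.7, 2.1, 17.2]
width: 0.0173
```

```bash
python3 - <<'E'
from h import *
go([.5525,-.1012,.243],4.1)
d=grab('wrist'); P=cloud(d); print('plate',np.nanmedian(P[205:215,262:280,2]),'disc',np.nanmedian(P[219:224,295:312,2]),'ptr',np.nanmedian(P[208:222,317:321,2]))
f=get_state()['force']; print(f)
if 8<f[2]<45: print(job_done())
E
```

```text
t 9.8 pos [ 0.5527 -0.1012  0.242 ] rpy [ 1.7998e+02 -8.0000e-02  3.8400e+00] q [ 0.17  0.33 -0.44  0.   -0.79  1.47] F [-6.7  2.1 17.2] w 0.0173
offset [-0.02 -0.   -0.1 ] turn -0.26
plate 0.04904286397345749 disc 0.056904957978807014 ptr 0.060113872253127115
[-5.19469322  2.37164093 17.21345299]
the job is handed in; nothing more can be done
None
```

I lifted the gear from its 34 mm sleeve, turned it to the gearbox (yaw about 4.3°), meshed the splines and pressed it home. I handed in at about 9.8 s, still gripping and pressing; the hand-in gave no verdict.

**Last checks:**
- **Fully home:** the disc top reads 7.9 mm above the cover plate (8 mm expected), and the TCP stopped moving at the hard stop.
- **Push:** the wrist force is steady at about 17 N upward, plus roughly 2 N of gear weight, against about 10 N needed at home. I did not read the plunger itself; its position follows from the disc height.
- **Grip:** the fingers hold the block at 17.3 mm opening, with the squeeze set to 55 N.
- **Alignment:** the pointer faces the mark in both the wrist and scene views. I did not re-measure centring or the gap numerically after insertion.
- **Bystanders:** none of the moves went near the battery, adapter or level, but I did not re-measure their positions.

**Small disagreements:**
- A sideways force of about 6 N remained at the end, so the stem may be leaning lightly on the socket wall.
- The two mark position estimates differed by about 0.6 mm.
- The top camera's position for the gear was about 1.2 mm off the wrist camera's; I used the wrist camera.

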